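Close the filled flask with its stopper

ROBOT

A 7-joint arm with a two-finger parallel gripper is mounted at the origin on a cart in front of the work surface, level with it; the furniture and walls round the work are solid. World frame = base frame: x ahead of the robot, y to its left, z up, the work surface at z = 0. Lengths are in m, angles in rad, forces in N, time in s.
With the tool pointing down it reaches from about 0.35 to 0.9 m from the base axis. Payload 19.9 kg.
Tool frame: the origin (TCP) lies between the finger pads; the fingertips stand 14 mm ahead of it and the grasp point (between the pads) lies 5 mm behind it; z points along the fingers, y is the line along which they close (so a half turn about z gives the same grasp; the last joint's range is limited). The gripper opens to 85 mm and grips with 20 to 120 N. Pads are 22 mm wide; open, the fingers measure 114 mm over their backs; the gripper's body (76 mm by 85 mm) begins 54 mm behind the grasp point. The pads swing forward as they close: fully open they stand 13 mm farther back than shut.
Start: joints at [1.276, 0.417, -0.01, 1.614, 0.005, 1.111, -0.053], TCP at [0.156, -0.605, 0.245] pointing down, gripper open.
Joint ranges: [-2.81, 2.81], [-0.39, 2.02], [-1.27, 1.25], [0.06, 2.57], [-1.19, 4.33], [0.19, 2], [-2.82, 2.82]. Speed limits (rad/s): [1.89, 1.89, 2.39, 2.39, 3.01, 3.01, 3.01].

INTERFACE

Orientations are given as a unit quaternion [w, x, y, z].
In Python, from bench import arm gives the robot as it stands.
- The arm moves only by the tool step_arm, never from a script. Its argument "motion" is one flat list of numbers, 5 for each row, row after row: the shift along the tool's x, y, z normalised to -1 to 1, where 1 is 200 mm, then the turn about the tool's z normalised to -1 to 1, where 1 is 180 degrees, then the closure, from -1 (fully open) to 1 (shut). A call has exactly 5 rows; each row is the pose to reach, as a shift and turn from the pose commanded when the call began, along the tool's axes at that moment, turning the shorter way round; what a row does not reach only later rows make up. A row lasts 1/8 s, in which the tool goes at most 62.5 mm and 10.7 degrees, less where a joint would pass 70% of its speed; a pose out of reach is approached as far as the arm can. A call with a number of a shift or a turn outside -1 to 1 is refused whole. A call with a gripper value outside its range is refused whole. The fingers move at their own pace and stop on an object; "newtons" is the grip in N (left out, the last holds). Time passes only in rows, so rows that repeat a pose let the fingers close, or fill a call up. It gives the time, the measured TCP pose, the force, the opening and the grip force at its end, in the units of the state.
- arm.get_state(): the state, without advancing time (a new reading comes with each control period).
- arm.snapshot(name): name is "side" or "top" or "wrist"; returns a dict with "color" (420x560x3 uint8, red, green, blue), "z_map" (420x560 float32, m along the optical axis (not along the pixel's ray), 0 where there is no reading), "fx", "fy", "cx", "cy" (pixels), "world_to_cam" (4x4, takes a point from world to camera coordinates); the wrist camera has in their place "tool_from_camera" (4x4, takes a point from camera to tool coordinates, whose origin is the TCP and whose axes are the flange's). Camera axes: x right, y up, looking along -z (the intrinsics and any distortion apply to the point x, -y, -z); pixel columns grow to the right and rows downward; lengths in m; the calibration is good to about 2 mm. A picture is of the moment at which its call begins: read the wrist's pose just before it.
- arm.hand_in(): hands the job in; it is judged then, once.
Trained networks look in a picture, given as the dict that the camera call returned (one of the last four; its "shot" number tells which), for a name from the list of things; names that differ only in an ending like _2 or _b are one class to them, and where a whole thing is asked for, a point or a joint stands for the part that bears it (a point fixed in the world has none). Each returns a list of dicts, best first, with "conf" (0 to 1); they miss things now and then, are a little off and sometimes report something else, mostly with a low value. They report only what shows in the picture. A call takes as long as a camera call.
- arm.silhouettes(name, picture): "pixels" (420x560 bool, what is visible of it).
- arm.tip_of(name, picture): "xyz" ([x, y, z] in m, in world coordinates, good to about 4 mm: a listed point, or the origin of a listed thing).
The state is a dict: "time_s": time; "q": joint angles; "dq": joint speeds; "joint_torque": joint torques, N m; "tool_pos": TCP position; "orientation": TCP orientation; "force": force on the tool from outside, world axes, zero at the start; "wrist_torque": the same for the moment, N m; "finger_gap": finger opening in m; "grasp_force": force on a finger pad.
Only numpy, scipy, OpenCV 4.12 (cv2) and the standard library are available. Lean on these libraries where they do the work, as an engineer would, in place of code of your own. Each camera call takes 0.05 s, during which the arm holds its last target. There are 200 camera calls.

TASK

Filling is done: lift the steel funnel out of the neck of the conical flask and stand it, stem down, in the empty beaker. Then take from the tray the one of the two black stoppers that fits the flask and lower it into the neck, keeping hold of it until its collar is down on the rim, so that it ends fully home and upright; do not drop it in. Leave the flask and the beaker standing where they are, the other stopper standing where it is on the tray, and do not disturb the timer, the marker or the wrench.

Things in the scene. Friction and masses are not known exactly. Their poses are not given: they have to be found in the camera images.
- flask: loose conical flask of clear glass, 92 mm wide at the foot, 130 mm high, upright; 0.4 kg. Neck outside 48 mm across at 90 mm up, 51 mm at the rim; bore 42 mm at the rim, narrowing to 39 mm 60 mm below it; wall 4.5 mm. Origin at the centre of its underside, z up. At the start the funnel stands in its neck. It stands either to the left or to the right of the beaker
- flask_mouth (a point): centre of the flask's mouth, level with the rim, 130 mm above the flask's underside
- funnel: loose steel funnel, 87 mm high, 0.09 kg: cylindrical band on top (64 mm outside, 18 mm high, grip it across from outside), cone below (24 mm high), stem 45 mm long, 28 to 24 mm wide. Origin at the centre of the stem's lower end, z up to the open top. Hangs by its cone: in the flask's neck (start) origin 76 mm above the flask's underside, in the beaker 10 to 17 mm above the beaker's
- funnel_rim (a point): centre of the funnel's open top, 87 mm above its origin
- beaker: loose empty clear beaker, 55 mm wide, 70 mm high, inside about 47 mm wide, open at the top; origin at the centre of its underside, z up
- tray: fixed shallow white tray 150 x 230 x 14 mm, floor 4 mm thick; origin at the centre of its underside, x along the 150 mm side
- small_stopper: loose black rubber stopper that fits the flask, 78 mm high, standing on its narrow end on the tray (the two stoppers can be either way round): tapered plug 40 mm long, 33 mm across at the bottom, 38 at the top; above it a collar 54 mm across, 6 mm thick; on top a round grip knob 30 mm across, 32 mm high. Origin at the centre of the plug's lower end, z up
- small_stopper_seat (a point): centre of the underside of the small stopper's collar, 40 mm above its origin; lies at flask_mouth when fully home
- large_stopper: loose black rubber stopper too large for the flask, 87 mm high, same form: plug 46 mm long, 47 to 52 mm across, collar 66 mm across and 7 mm thick, knob 36 mm across and 34 mm high. Stands on the tray. Origin at the centre of the plug's lower end, z up
- timer: bystander: white timer, 62 x 62 x 19 mm, lying behind the work; origin at the centre of its underside
- marker: bystander: marker pen, 134 mm long, 14 mm high, lying beside the tray; origin at the centre of its underside, y along it
- wrench: bystander: small flat wrench, 128 mm long, 4 mm thick, lying behind the work; origin at the centre of its underside, y along it

How it is judged:
On the way, in this order (a step that is already met when the one before it is completed fails the run):
1. the funnel stands in the beaker, let go (horizontal distance between funnel and beaker below 0.018 m and z of funnel in the frame of beaker below 0.03 m and angle between funnel's own z axis and vertical below 0.25 rad and contact force between the fingers and funnel below 0.05 N), for 0.2 s.
2. the small stopper is down in the neck to within 6 mm of its seat while the fingers still hold it (horizontal distance between small_stopper_seat and flask_mouth below 0.006 m and z of small_stopper_seat in the frame of flask_mouth below 0.006 m and contact force between the fingers and small_stopper above 0.5 N), for 0.1 s.
At the end, for the whole second after the job is handed in: Small stopper home: collar within 3 mm of rim height, 6 mm of centre, 0.07 rad of axis. Funnel stem down in beaker (18 mm, 0.25 rad, tip under 30 mm up). Flask and beaker upright (0.06 rad), moved under 40 mm; large stopper upright, moved under 30 mm; all at rest (horizontal distance between small_stopper_seat and flask_mouth below 0.006 m and z of small_stopper_seat in the frame of flask_mouth between -0.004 and 0.003 m and angle between the z axis of small_stopper and the z axis of flask, either way round below 0.07 rad and angle between each of flask, beaker's own z axis and vertical below 0.06 rad and distance of each of flask, beaker from where it was at the start of the episode below 0.04 m and horizontal distance between funnel and beaker below 0.018 m and z of funnel in the frame of beaker below 0.03 m and angle between funnel's own z axis and vertical below 0.25 rad and distance of large_stopper from where it was at the start of the episode below 0.03 m and angle between large_stopper's own z axis and vertical below 0.1 rad and linear speed of each of small_stopper, funnel below 0.02 m/s); the robot touches nothing.
It fails at once if flask or beaker tipped by more than 0.35 rad (angle between any of flask, beaker's own z axis and vertical above 0.35 rad).
It fails at once if a bystander (timer, marker, wrench) moved by more than 30 mm (distance of any of timer, marker, wrench from where it was at the start of the episode above 0.03 m).
It also fails if it takes over 67 s, if anything falls off the work surface, if the arm or the gripper's body presses on something with over 40 N, if the wrist force passes 120 N, or if a joint passes its speed limit or range.

## Working session

There is one attempt and no reset: what is moved stays moved. The work goes in short steps, Python scripts to look and compute and a tool call to move; the robot and the scene stay as the last step left them, time stands still between calls to the robot, and variables do not carry over. Pictures are saved under pics/ and viewed, at most 10 in all, crops included, and the job is handed in when it is done.

Besides the shell and the picture viewer there is one more tool, called after "Call:" as name(argument=value, ...), one argument or row to a line, values as JSON. step_arm: Moves the arm, as the interface text tells. Scaled input: -1 to 1 covers 200 mm each way for a shift and 180 degrees each way for a turn. Its arguments: {"type":"object","properties":{"motion":{"type":"array","items":{"type":"number","minimum":-1,"maximum":1}},"newtons":{"type":"number"}},"required":["motion"]}

```bash
mkdir -p pics; ls
cat > h.py <<'E'
import numpy as np, cv2
from bench import arm
def snap(n,save=None):
    p=arm.snapshot(n)
    if save: cv2.imwrite(f'pics/{save}.png',p['color'][:,:,::-1])
    return p
def cloud(p,mask):
    v,u=np.nonzero(mask&(p['z_map']>0)); z=p['z_map'][v,u]
    c=np.c_[(u-p['cx'])/p['fx']*z,-(v-p['cy'])/p['fy']*z,-z,np.ones(len(z))]
    return (np.linalg.inv(p['world_to_cam'])@c.T).T[:,:3]
E
python3 - <<'E'
from h import *
np.set_printoptions(precision=4,suppress=True)
s=arm.get_state();print(s['time_s'],s['tool_pos'],s['orientation'],s['finger_gap'],s['force'])
a=snap('top','top0');b=snap('side','side0')
cv2.imwrite('pics/both.png',cv2.resize(np.vstack([a['color'],b['color']])[:,:,::-1],(400,600)))
for nm,p in(('top',a),('side',b)):
  for n in ['flask_mouth','flask','funnel_rim','funnel','beaker','small_stopper','small_stopper_seat','large_stopper','timer','marker','wrench','tray']:
    print(nm,n,[(np.round(d['xyz'],4),round(d['conf'],2)) for d in arm.tip_of(n,p)[:2]])
print(arm.get_state()['time_s'])
E
```

```text
pics
0.0 [ 0.1562 -0.6048  0.2447] [-0.0006  0.992   0.1261 -0.0001] 0.08535998864371556 [-0.6252  0.5033  0.7921]
top flask_mouth [(array([ 0.5542, -0.2361,  0.0471]), 0.63), (array([0.5479, 0.0025, 0.1304]), 0.6)]
top flask []
top funnel_rim [(array([0.5486, 0.0071, 0.1588]), 0.96), (array([ 0.553 , -0.24  ,  0.0453]), 0.33)]
top funnel [(array([0.5512, 0.0037, 0.0726]), 0.84)]
top beaker [(array([ 0.5152,  0.2948, -0.0004]), 0.74)]
top small_stopper []
top small_stopper_seat [(array([ 0.5517, -0.2377,  0.0451]), 0.51)]
top large_stopper [(array([ 0.5149, -0.3571,  0.0025]), 0.74)]
top timer []
top marker [(array([ 0.5074, -0.0996,  0.0005]), 0.73)]
top wrench [(array([ 0.6777, -0.0556, -0.0029]), 0.53)]
top tray [(array([ 0.5483, -0.3089, -0.0012]), 0.72)]
side flask_mouth [(array([ 0.5499, -0.0001,  0.1317]), 0.63)]
side flask [(array([ 0.5458,  0.0067, -0.0025]), 0.55)]
side funnel_rim [(array([0.5503, 0.0023, 0.1619]), 0.75)]
side funnel []
side beaker [(array([ 0.5202,  0.2913, -0.0034]), 0.71)]
side small_stopper []
side small_stopper_seat []
side large_stopper [(array([ 0.5134, -0.3568,  0.0061]), 0.69)]
side timer [(array([0.659 , 0.1221, 0.0021]), 0.57)]
side marker [(array([ 0.5054, -0.1027,  0.0004]), 0.51)]
side wrench [(array([ 0.6782, -0.0566, -0.0012]), 0.52)]
side tray [(array([ 0.5497, -0.3049,  0.0034]), 0.89)]
1.3
```

Run:
```python
from h import *
np.set_printoptions(precision=4,suppress=True)
a=snap('top')
for n in ['funnel','beaker','small_stopper','large_stopper']:
  for d in arm.silhouettes(n,a)[:2]:
    P=cloud(a,d['pixels'])
    if len(P)<20: continue
    t=np.percentile(P[:,2],99); T=P[(P[:,2]>t-.006)]
    print(n,round(d['conf'],2),len(P),'top',t,'topmean',T.mean(0),'min',P.min(0),'max',P.max(0), cv2.minEnclosingCircle((T[:,:2]*1000).astype(np.float32)))
# clusters over tray
P=cloud(a,np.ones((420,560),bool))
Q=P[(P[:,0]>.35)&(P[:,0]<.75)&(P[:,1]<-.17)&(P[:,1]>-.45)&(P[:,2]>.03)]
for lo,hi in((-.29,-.17),(-.45,-.29)):
  R=Q[(Q[:,1]>lo)&(Q[:,1]<hi)];t=np.percentile(R[:,2],98);T=R[R[:,2]>t-.004];print(t,T.mean(0),T.min(0),T.max(0))
```

```text
funnel 0.6 505 top 0.1645636003727973 topmean [0.5491 0.0016 0.1623] min [ 0.5196 -0.0284  0.0793] max [0.5814 0.0317 0.1662] ((550.6497802734375, 1.8157581090927124), 31.153932571411133)
funnel 0.16 3770 top 0.01632661380580863 topmean [ 0.5488 -0.3125  0.0138] min [ 0.4534 -0.4335 -0.0026] max [ 0.6454 -0.1806  0.0199] ((550.2573852539062, -308.6178894042969), 134.78306579589844)
beaker 0.61 420 top 0.07235018781757797 topmean [0.5202 0.2975 0.0692] min [ 0.4919  0.2656 -0.0024] max [0.5529 0.3415 0.0739] ((519.2274169921875, 291.57940673828125), 27.597209930419922)
small_stopper 0.74 279 top 0.0852954667298633 topmean [ 0.556  -0.2381  0.0822] min [ 0.5299 -0.2613  0.045 ] max [ 0.5783 -0.2156  0.0866] ((555.9630126953125, -238.501708984375), 14.51392936706543)
small_stopper 0.73 498 top 0.0943461010311014 topmean [ 0.5184 -0.3573  0.0912] min [ 0.488  -0.3908  0.0076] max [ 0.5489 -0.3254  0.0955] ((518.4304809570312, -357.1038818359375), 17.18151092529297)
large_stopper 0.81 522 top 0.09430304122280991 topmean [ 0.5183 -0.3572  0.0912] min [ 0.488  -0.4068  0.0004] max [ 0.5574 -0.3254  0.0955] ((518.4304809570312, -357.1038818359375), 17.18151092529297)
large_stopper 0.72 417 top 0.1511855660514937 topmean [ 0.5235 -0.0005  0.1514] min [ 0.5075 -0.0431 -0.0034] max [0.5756 0.0463 0.1623] ((530.9398193359375, 0.71746826171875), 24.182653427124023)
0.08440603019119841 [ 0.556  -0.2386  0.0825] [ 0.5425 -0.2518  0.0804] [ 0.5686 -0.2254  0.0866]
0.09339159463423086 [ 0.519  -0.3576  0.0915] [ 0.5015 -0.3742  0.0894] [ 0.5344 -0.3409  0.0955]
```

View pics/both.png

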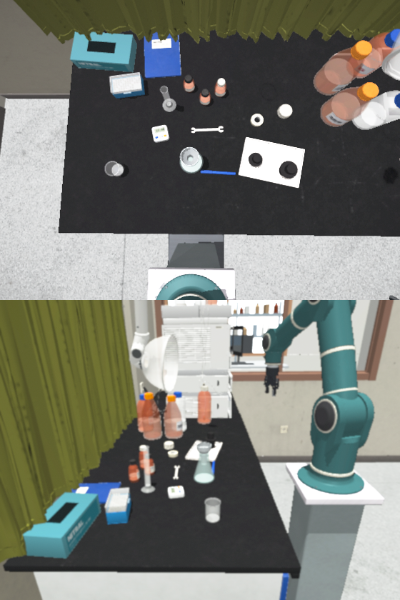

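Call:
step_arm(
  motion=[0.2,-0.18,0,0.04,-1,0.5,-0.45,0,0.08,-1,0.75,-0.69,0,0.08,-1,1,-0.92,0,0.08,-1,1,-0.92,0,0.08,-1],
)

```text
time_s: 2.17
tool_pos: [0.3056, -0.3743, 0.2456]
orientation: [0.0, 1.0, 0.002, 0.0]
force: [1.2, -0.3, 0.3]
finger_gap: 0.0854
grasp_force: 0.0
```

Call:
step_arm(
  motion=[0.13,-0.25,0,0,-1,0.3,-0.5,0,0,-1,0.47,-0.75,0,0,-1,0.63,-1,0,0,-1,0.63,-1,0,0,-1],
)

```text
time_s: 2.8
tool_pos: [0.4316, -0.1731, 0.2455]
orientation: [-0.0, 1.0, 0.004, 0.0]
force: [-0.3, -0.9, 0.2]
finger_gap: 0.0857
grasp_force: 0.0
```

Call:
step_arm(
  motion=[0.15,-0.25,0,0,-1,0.3,-0.5,0,0,-1,0.45,-0.7,0,0,-1,0.6,-0.89,0,0,-1,0.6,-0.89,0,0,-1],
)

```text
time_s: 3.42
tool_pos: [0.5505, 0.0039, 0.245]
orientation: [-0.001, 1.0, 0.003, -0.0]
force: [-0.9, -1.5, 0.2]
finger_gap: 0.0852
grasp_force: 0.0
```

Call:
step_arm(
  motion=[0,0.01,0.15,0,-1,0,0.01,0.3,0,-1,0,0.01,0.42,0,-1,0,0.01,0.48,0,-1,0,0.01,0.48,0,-1],
)

```text
time_s: 4.05
tool_pos: [0.5491, -0.0013, 0.1491]
orientation: [0.0, 1.0, 0.0, -0.0]
force: [0.2, -0.1, 0.5]
finger_gap: 0.0854
grasp_force: 0.0
```

Run:
```python
from h import *
snap('wrist','w1');s=arm.get_state();print(s['tool_pos'],s['force'])
```

```text
[ 0.54952966 -0.00105204  0.14976735] [-0.53577994  0.85467184 -0.48435685]
```

View pics/w1.png

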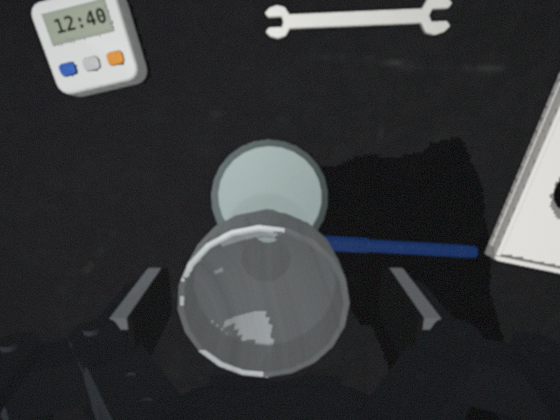

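Call:
step_arm(
  motion=[0,-0.015,0,0,-1,0,-0.015,0,0,0,0,-0.015,0,0,1,0,-0.015,0,0,1,0,-0.015,0,0,1],
  newtons=30,
)

```text
time_s: 4.72
tool_pos: [0.5497, 0.0028, 0.1498]
orientation: [-0.0, 1.0, 0.001, 0.0]
force: [-0.2, 3.1, 7.0]
finger_gap: 0.0619
grasp_force: 31.8
```

Call:
step_arm(
  motion=[0,0,-0.04,0,1,0,0,-0.12,0,1,0,0,-0.22,0,1,0,0,-0.32,0,1,0,0,-0.4,0,1],
)

```text
time_s: 5.35
tool_pos: [0.5496, 0.0024, 0.231]
orientation: [0.0, 1.0, 0.001, 0.001]
force: [0.2, 0.3, -1.2]
finger_gap: 0.0622
grasp_force: 33.0
```

Run:
```python
from h import *
p=snap('side','s2');s=arm.get_state();print(s['tool_pos'],s['force'],s['finger_gap'])
cv2.imwrite('pics/s2c.png',cv2.resize(p['color'][150:350,200:400,::-1],(600,600)))
for n in ['flask_mouth','flask','funnel_rim','funnel','beaker']:
    print(n,[(np.round(d['xyz'],4),round(d['conf'],2)) for d in arm.tip_of(n,p)[:2]])
```

```text
[0.5502546  0.00245019 0.23270398] [1.10136242 0.61484037 2.22129684] 0.062221430718926454
flask_mouth [(array([0.5477, 0.0034, 0.1322]), 0.67)]
flask [(array([ 5.475e-01,  5.700e-03, -5.000e-04]), 0.9)]
funnel_rim [(array([0.5501, 0.0008, 0.2461]), 0.61), (array([ 0.55  , -0.235 ,  0.0071]), 0.54)]
funnel [(array([ 0.5161, -0.3588,  0.0042]), 0.75), (array([ 0.5474, -0.0015,  0.1574]), 0.61)]
beaker [(array([ 0.5191,  0.2932, -0.0032]), 0.81)]
```

View pics/s2c.png

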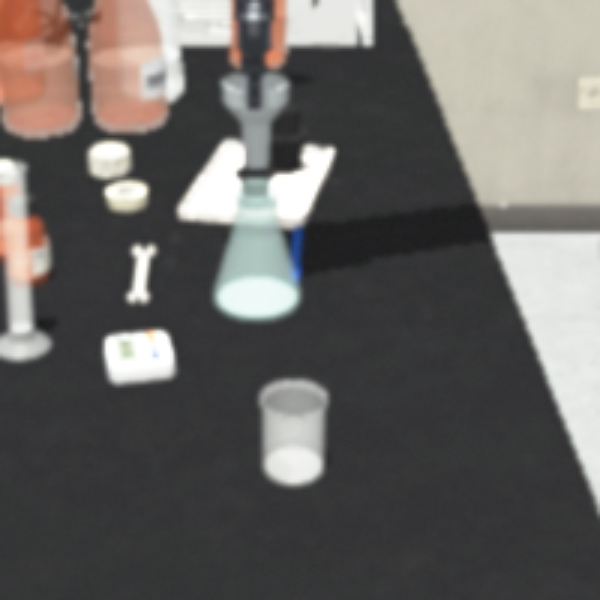

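Call:
step_arm(
  motion=[-0.01,-0.12,0,0,1,-0.03,-0.32,0,0,1,-0.06,-0.55,0,0,1,-0.08,-0.78,0,0,1,-0.1,-1,0,0,1],
)

```text
time_s: 6.28
tool_pos: [0.5285, 0.2038, 0.2286]
orientation: [0.0, 1.0, 0.001, -0.001]
force: [1.0, -0.3, -0.7]
finger_gap: 0.0619
grasp_force: 33.1
```

Call:
step_arm(
  motion=[-0.03,-0.2,0,0,1,-0.05,-0.36,0,0,1,-0.05,-0.45,0,0,1,-0.05,-0.45,0.1,0,1,-0.05,-0.45,0.2,0,1],
)

```text
time_s: 6.9
tool_pos: [0.5192, 0.2917, 0.1881]
orientation: [0.0, 1.0, 0.0, -0.0]
force: [-0.1, 0.3, 0.1]
finger_gap: 0.0618
grasp_force: 33.1
```

Run:
```python
from h import *
p=snap('top');s=arm.get_state();print(s['time_s'],s['tool_pos'],s['orientation'],s['force'],s['finger_gap'])
b=snap('side','s3')
cv2.imwrite('pics/s3c.png',cv2.resize(b['color'][200:350,220:370,::-1],(500,500)))
for q in(p,b):
  for n in ['flask_mouth','funnel_rim','funnel','beaker']:
    print(n,[(np.round(d['xyz'],4),round(d['conf'],2)) for d in arm.tip_of(n,q)[:2]])
```

```text
6.95 [0.51829804 0.29087967 0.18538039] [ 1.00227349e-03  9.99998078e-01  2.83813352e-04 -1.66112220e-03] [-1.15722481 -2.03298227 -4.49537507] 0.062057124942477705
flask_mouth [(array([0.5486, 0.0013, 0.1293]), 0.68)]
funnel_rim [(array([0.5219, 0.2904, 0.1975]), 0.78)]
funnel [(array([0.5194, 0.2903, 0.1096]), 0.48), (array([0.5479, 0.0011, 0.1313]), 0.47)]
beaker [(array([ 0.5158,  0.2952, -0.0033]), 0.83)]
flask_mouth [(array([ 0.5483, -0.0011,  0.132 ]), 0.93)]
funnel_rim [(array([0.5186, 0.2877, 0.197 ]), 0.66)]
funnel [(array([0.5153, 0.2879, 0.1102]), 0.65)]
beaker [(array([ 6.764e-01, -5.960e-02, -1.000e-04]), 0.75), (array([0.5203, 0.2925, 0.0008]), 0.61)]
```

View pics/s3c.png

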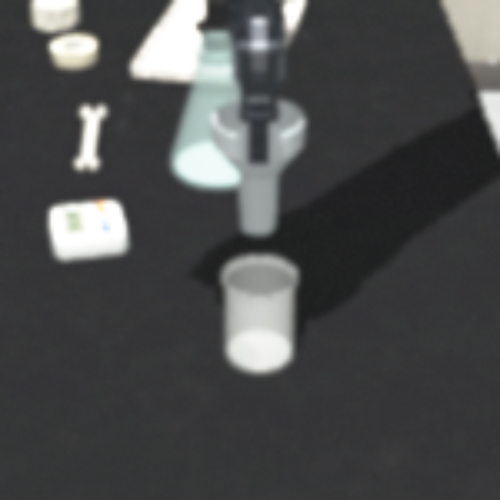

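Call:
step_arm(
  motion=[0,-0.005,0.12,0,1,0,-0.01,0.24,0,1,0,-0.01,0.36,0,1,0,-0.01,0.43,0,1,0,-0.01,0.46,0,1],
)

```text
time_s: 8.02
tool_pos: [0.5189, 0.2944, 0.0969]
orientation: [0.0, 1.0, 0.001, -0.0]
force: [-0.1, 0.3, -0.3]
finger_gap: 0.0617
grasp_force: 33.2
```

Call:
step_arm(
  motion=[0,0,0.01,0,1,0,0,0.015,0,1,0,0,0.02,0,1,0,0,0.025,0,1,0,0,0.025,0,1],
)

```text
time_s: 8.65
tool_pos: [0.5189, 0.2944, 0.0923]
orientation: [-0.0, 1.0, 0.001, -0.0]
force: [-1.1, 0.7, -1.3]
finger_gap: 0.0622
grasp_force: 33.2
```

Call:
step_arm(
  motion=[0,0,0.005,0,1,0,0,0.01,0,1,0,0,0.015,0,1,0,0,0.015,0,1,0,0,0.015,0,1],
)

```text
time_s: 9.28
tool_pos: [0.5189, 0.2944, 0.0893]
orientation: [-0.0, 1.0, 0.001, -0.0]
force: [-1.1, -0.6, -1.0]
finger_gap: 0.0619
grasp_force: 33.2
```

Call:
step_arm(
  motion=[0,0,0.005,0,1,0,0,0.01,0,1,0,0,0.01,0,0.5,0,0,0.01,0,-0.2,0,0,0.01,0,-1],
)

```text
time_s: 9.9
tool_pos: [0.519, 0.2944, 0.0874]
orientation: [-0.0, 1.0, 0.001, 0.0]
force: [1.0, -1.5, 1.1]
finger_gap: 0.0777
grasp_force: 0.0
```

Call:
step_arm(
  motion=[0,0,0,0,-1,0,0,0,0,-1,0,0,-0.05,0,-1,0,0,-0.2,0,-1,0,0,-0.45,0,-1],
)

```text
time_s: 10.52
tool_pos: [0.5183, 0.294, 0.1778]
orientation: [0.0, 1.0, 0.001, -0.001]
force: [0.3, -0.4, 0.6]
finger_gap: 0.0852
grasp_force: 0.0
```

Run:
```python
from h import *
p=snap('top');s=arm.get_state();print(s['time_s'],s['tool_pos'],s['orientation'],s['force'],s['finger_gap'])
b=snap('side','s4')
cv2.imwrite('pics/s4c.png',cv2.resize(b['color'][200:350,220:370,::-1],(500,500)))
for q in(p,b):
  for n in ['flask','flask_mouth','funnel_rim','funnel','beaker','small_stopper_seat']:
    print(n,[(np.round(d['xyz'],4),round(d['conf'],2)) for d in arm.tip_of(n,q)[:2]])
```

```text
10.575 [0.52049979 0.29601042 0.18525435] [-1.69925619e-03  9.99994096e-01  9.97191272e-04  2.81517889e-03] [3.65873328 2.87320819 9.03703406] 0.0848635422672415
flask [(array([0.5458, 0.0056, 0.003 ]), 0.78)]
flask_mouth [(array([0.5495, 0.0025, 0.1314]), 0.77), (array([ 0.5137, -0.3565,  0.0015]), 0.39)]
funnel_rim [(array([0.5169, 0.2952, 0.0962]), 0.72)]
funnel [(array([0.5225, 0.2933, 0.0102]), 0.68)]
beaker [(array([ 0.5149,  0.2938, -0.0024]), 0.5)]
small_stopper_seat [(array([ 0.5518, -0.237 ,  0.0459]), 0.83), (array([ 0.5511, -0.2381,  0.0034]), 0.2)]
flask [(array([ 0.5476,  0.0055, -0.0075]), 0.86)]
flask_mouth [(array([0.5519, 0.0021, 0.1345]), 0.96)]
funnel_rim [(array([0.517 , 0.2898, 0.0989]), 0.68)]
funnel []
beaker [(array([ 0.5183,  0.2935, -0.0033]), 0.87)]
small_stopper_seat [(array([ 0.5548, -0.2364,  0.0395]), 0.52)]
```

View pics/s4c.png

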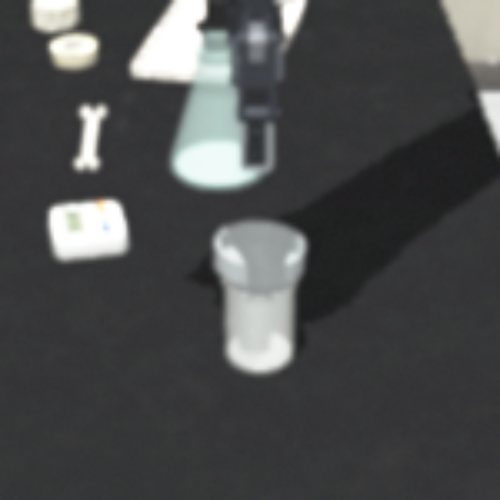

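Call:
step_arm(
  motion=[0.01,0.2,-0.1,0,-1,0.03,0.42,-0.1,0,-1,0.04,0.64,-0.1,0,-1,0.05,0.86,-0.1,0,-1,0.06,1,-0.1,0,-1],
)

```text
time_s: 11.85
tool_pos: [0.5313, 0.0922, 0.1973]
orientation: [0.0, 1.0, -0.0, -0.0]
force: [0.5, -0.4, -0.5]
finger_gap: 0.0858
grasp_force: 0.0
```

Call:
step_arm(
  motion=[0.01,0.2,0,0,-1,0.03,0.42,0,0,-1,0.04,0.64,0,0,-1,0.05,0.86,0,0,-1,0.06,1,0,0,-1],
)

```text
time_s: 12.48
tool_pos: [0.5434, -0.1078, 0.1972]
orientation: [0.0, 1.0, -0.0, -0.0]
force: [0.7, 0.1, -0.4]
finger_gap: 0.0856
grasp_force: 0.0
```

Call:
step_arm(
  motion=[0.02,0.2,0,0,-1,0.04,0.42,0,0,-1,0.065,0.6,0,0,-1,0.065,0.66,0,0,-1,0.065,0.66,0,0,-1],
)

```text
time_s: 13.1
tool_pos: [0.5566, -0.2376, 0.197]
orientation: [-0.0, 1.0, 0.0, -0.0]
force: [0.8, -0.0, 1.1]
finger_gap: 0.0857
grasp_force: 0.0
```

Run:
```python
from h import *
from scipy.spatial.transform import Rotation as Ro
s=arm.get_state();p=snap('wrist','w2');print(s['time_s'],s['tool_pos'],s['orientation'],s['force'],s['finger_gap'])
T=np.eye(4);T[:3,:3]=Ro.from_quat(np.roll(s['orientation'],-1)).as_matrix();T[:3,3]=s['tool_pos']
p['world_to_cam']=np.linalg.inv(T@p['tool_from_camera'])
P=cloud(p,np.ones((420,560),bool))
Q=P[np.hypot(P[:,0]-.556,P[:,1]+.2385)<.04]
K=Q[(Q[:,2]>.07)&(Q[:,2]<.095)];C=Q[(Q[:,2]>.04)&(Q[:,2]<.056)]
for A in(K,C): print(len(A),A.mean(0),cv2.minEnclosingCircle((A[:,:2]*1000).astype(np.float32)))
for n in ['small_stopper','small_stopper_seat']: print([(np.round(d['xyz'],4),d['conf']) for d in arm.tip_of(n,p)])
```

```text
13.1 [ 0.55655483 -0.23759081  0.19702543] [-2.05533158e-04  9.99999880e-01  4.02008107e-04 -1.89831852e-04] [ 0.7694513  -0.03487747  1.06366707] 0.08566657752381303
1350 [ 0.55567616 -0.2380799   0.08215566] ((553.8539428710938, -238.07867431640625), 14.931589126586914)
1843 [ 0.56041837 -0.23808433  0.05094696] ((553.72021484375, -238.07972717285156), 26.988840103149414)
[(array([ 0.5563, -0.2361,  0.0033]), 0.84)]
[]
```

View pics/w2.png

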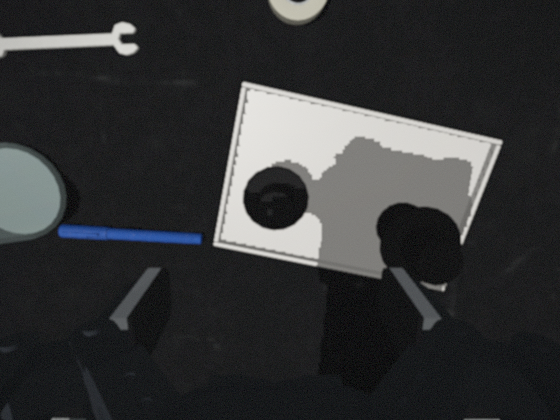

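Call:
step_arm(
  motion=[-0.013,0,0.2,0,-1,-0.013,0,0.4,0,-1,-0.013,0,0.55,0,-1,-0.013,0,0.64,0,-1,-0.013,0,0.64,0,-1],
)

```text
time_s: 13.88
tool_pos: [0.5539, -0.2368, 0.0687]
orientation: [-0.0, 1.0, 0.001, -0.001]
force: [0.3, 0.3, 0.1]
finger_gap: 0.0854
grasp_force: 0.0
```

Call:
step_arm(
  motion=[0,0,0,0,0,0,0,0,0,1,0,0,0,0,1,0,0,0,0,1,0,0,0,0,1],
  newtons=40,
)

```text
time_s: 14.5
tool_pos: [0.5545, -0.2378, 0.07]
orientation: [0.0, 1.0, 0.001, 0.0]
force: [-2.2, 0.6, 6.3]
finger_gap: 0.0286
grasp_force: 39.5
```

Call:
step_arm(
  motion=[0,0,-0.05,0,1,0,0,-0.2,0,1,0,0,-0.45,0,1,0,0,-0.7,0,1,0,0,-0.85,0,1],
)

```text
time_s: 15.12
tool_pos: [0.5545, -0.2376, 0.2426]
orientation: [0.001, 1.0, 0.001, 0.001]
force: [0.5, -0.1, -1.4]
finger_gap: 0.0284
grasp_force: 39.7
```

Call:
step_arm(
  motion=[0,-0.15,0,0,1,0,-0.35,0,0,1,0,-0.6,0,0,1,0,-0.75,0,0,1,0,-0.75,0,0,1],
)

```text
time_s: 15.75
tool_pos: [0.5539, -0.085, 0.2401]
orientation: [-0.0, 1.0, 0.003, 0.0]
force: [0.8, -0.9, -0.7]
finger_gap: 0.0289
grasp_force: 39.7
```

```bash
cat >> h.py <<'E'
from scipy.spatial.transform import Rotation as Ro
def wrist(save=None):
    s=arm.get_state();p=snap('wrist',save)
    T=np.eye(4);T[:3,:3]=Ro.from_quat(np.roll(s['orientation'],-1)).as_matrix();T[:3,3]=s['tool_pos']
    p['world_to_cam']=np.linalg.inv(T@p['tool_from_camera']);return s,p
E
python3 - <<'E'
from h import *
np.set_printoptions(precision=4,suppress=True)
s,p=wrist('w3');print(s['time_s'],s['tool_pos'],s['finger_gap'])
P=cloud(p,np.ones((420,560),bool))
Q=P[np.hypot(P[:,0]-.55,P[:,1]-.002)<.045]
K=Q[(Q[:,2]>.12)&(Q[:,2]<.138)]
print(len(K));
if len(K)>5: print(K.mean(0),K.min(0),K.max(0),cv2.minEnclosingCircle((K[:,:2]*1000).astype(np.float32)))
for d in arm.tip_of('flask_mouth',p)+arm.tip_of('flask',p)+arm.tip_of('small_stopper_seat',p)+arm.tip_of('small_stopper',p): print(d['xyz'],d['conf'])
t=snap('top'); P=cloud(t,np.ones((420,560),bool))
Q=P[np.hypot(P[:,0]-.55,P[:,1]-.002)<.045]
K=Q[(Q[:,2]>.12)&(Q[:,2]<.138)]
print(len(K));
if len(K)>5: print(K.mean(0),K.min(0),K.max(0),cv2.minEnclosingCircle((K[:,:2]*1000).astype(np.float32)))
E
```

```text
15.75 [ 0.5539 -0.085   0.2401] 0.028857761876975665
1969
[0.549  0.0035 0.1286] [ 0.5237 -0.0226  0.12  ] [0.5743 0.0281 0.133 ] ((548.8452758789062, 2.763348340988159), 25.684921264648438)
[0.5507, 0.002, 0.1293] 0.89
[0.5469, 0.0063, 0.0006] 0.71
[0.5543, -0.0881, 0.2151] 0.69
[0.5567, -0.0844, 0.1758] 0.59
122
[0.5519 0.0025 0.1293] [ 0.5266 -0.0231  0.1207] [0.5765 0.0264 0.1344] ((551.2904052734375, 1.788464069366455), 25.21120262145996)
```

View pics/w3.png

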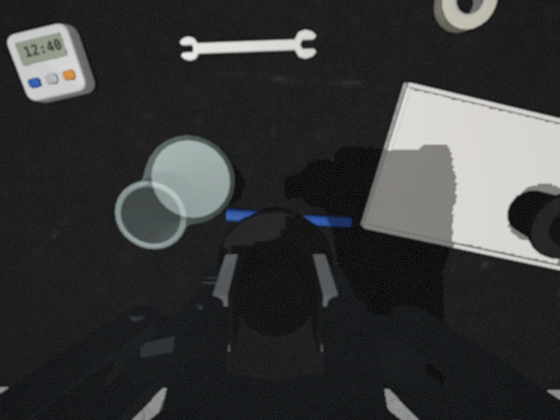

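Call:
step_arm(
  motion=[-0.005,-0.1,0,0,1,-0.02,-0.25,0,0,1,-0.025,-0.4,0,0,1,-0.025,-0.45,0,0,1,-0.025,-0.45,0,0,1],
)

```text
time_s: 16.68
tool_pos: [0.5488, 0.0028, 0.2393]
orientation: [-0.0, 1.0, 0.001, -0.0]
force: [0.2, -0.2, -1.8]
finger_gap: 0.0283
grasp_force: 39.8
```

Call:
step_arm(
  motion=[0,0,0.05,0,1,0,0,0.1,0,1,0,0,0.13,0,1,0,0,0.14,0,1,0,0,0.14,0,1],
)

```text
time_s: 17.3
tool_pos: [0.5488, 0.0024, 0.2112]
orientation: [-0.0, 1.0, 0.001, -0.0]
force: [-0.4, 0.1, -1.0]
finger_gap: 0.0284
grasp_force: 39.8
```

Run:
```python
from h import *
s=arm.get_state();print(s['time_s'],s['tool_pos'],s['finger_gap'],s['force'])
b=snap('side')
cv2.imwrite('pics/s5c.png',cv2.resize(b['color'][150:260,230:340,::-1],(500,500)))
for n in ['flask_mouth','small_stopper_seat','small_stopper']:
    print(n,[(np.round(d['xyz'],4),round(d['conf'],2)) for d in arm.tip_of(n,b)[:2]])
```

```text
17.3 [0.54881841 0.00239743 0.21124057] 0.02840383753575958 [-0.3859947   0.13740841 -1.01365926]
flask_mouth [(array([0.5503, 0.0009, 0.1303]), 0.59)]
small_stopper_seat [(array([0.5502, 0.0046, 0.1817]), 0.63)]
small_stopper [(array([0.5464, 0.0022, 0.1513]), 0.75)]
```

View pics/s5c.png

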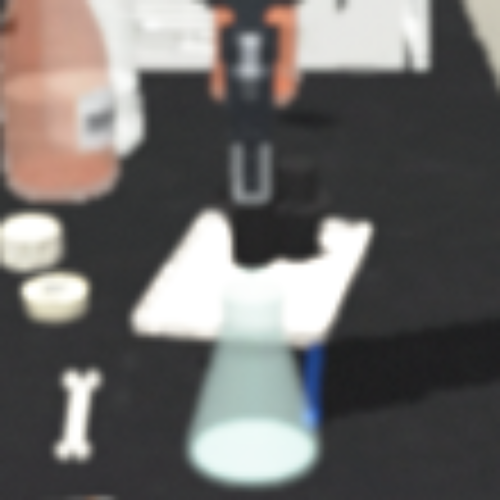

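Call:
step_arm(
  motion=[0,0,0.04,0,1,0,0,0.08,0,1,0,0,0.12,0,1,0,0,0.16,0,1,0,0,0.2,0,1],
)

```text
time_s: 18.12
tool_pos: [0.5487, 0.0024, 0.1706]
orientation: [-0.0, 1.0, 0.001, -0.0]
force: [0.5, 0.1, -1.3]
finger_gap: 0.0291
grasp_force: 39.8
```

Call:
step_arm(
  motion=[0,0,0.01,0,1,0,0,0.025,0,1,0,0,0.04,0,1,0,0,0.05,0,1,0,0,0.05,0,1],
)

```text
time_s: 18.75
tool_pos: [0.5487, 0.0024, 0.1612]
orientation: [-0.0, 1.0, 0.001, -0.0]
force: [-0.0, 0.3, -0.4]
finger_gap: 0.0288
grasp_force: 39.8
```

Seat about 6 mm above the rim; continue slowly.

Call:
step_arm(
  motion=[0,0,0.007,0,1,0,0,0.014,0,1,0,0,0.02,0,1,0,0,0.02,0,1,0,0,0.02,0,1],
)

```text
time_s: 19.38
tool_pos: [0.5488, 0.0025, 0.1573]
orientation: [-0.0, 1.0, 0.001, 0.0]
force: [0.4, -0.0, -2.0]
finger_gap: 0.0286
grasp_force: 39.8
```

Call:
step_arm(
  motion=[0,0,0.003,0,1,0,0,0.006,0,1,0,0,0.009,0,1,0,0,0.01,0,1,0,0,0.01,0,1],
)

```text
time_s: 20.0
tool_pos: [0.5491, 0.0024, 0.1561]
orientation: [0.0, 1.0, 0.001, 0.0]
force: [-3.8, 0.0, 11.7]
finger_gap: 0.0286
grasp_force: 41.2
```

Call:
step_arm(
  motion=[0,0,0.003,0,1,0,0,0.005,0,1,0,0,0.005,0,1,0,0,0.005,0,1,0,0,0.005,0,1],
)

```text
time_s: 20.62
tool_pos: [0.5496, 0.0025, 0.1561]
orientation: [0.0, 1.0, 0.001, 0.001]
force: [-8.1, -0.8, 27.4]
finger_gap: 0.0287
grasp_force: 42.8
```

Call:
step_arm(
  motion=[0,0,-0.005,0,1,0,0,-0.008,0,1,0,0,-0.008,0,0.5,0,0,-0.008,0,-0.5,0,0,-0.008,0,-1],
)

```text
time_s: 21.25
tool_pos: [0.5487, 0.0024, 0.1557]
orientation: [-0.0, 1.0, 0.001, -0.0]
force: [-0.9, 0.5, -0.5]
finger_gap: 0.0644
grasp_force: 0.0
```

Call:
step_arm(
  motion=[0,0,0,0,-1,0,0,0,0,-1,0,0,-0.05,0,-1,0,0,-0.2,0,-1,0,0,-0.4,0,-1],
)

```text
time_s: 21.88
tool_pos: [0.5484, 0.0025, 0.2369]
orientation: [-0.0, 1.0, 0.001, -0.001]
force: [0.2, -0.4, -0.6]
finger_gap: 0.0853
grasp_force: 0.0
```

Call:
step_arm(
  motion=[0,0,-0.1,0,-1,0,0,-0.1,0,-1,0,0,-0.1,0,-1,0,0,-0.1,0,-1,0,0,-0.1,0,-1],
)

```text
time_s: 22.5
tool_pos: [0.5486, 0.0024, 0.2553]
orientation: [-0.0, 1.0, 0.001, -0.0]
force: [0.5, -0.6, 0.4]
finger_gap: 0.0853
grasp_force: 0.0
```

Run:
```python
from h import *
s,p=wrist('w6');print(s['time_s'],s['tool_pos'],s['finger_gap'],s['force'])
P=cloud(p,np.ones((420,560),bool))
Q=P[np.hypot(P[:,0]-.549,P[:,1]-.002)<.04]
for lo,hi in((.155,.185),(.125,.145)):
  K=Q[(Q[:,2]>lo)&(Q[:,2]<hi)];print(len(K),np.median(K,0),cv2.minEnclosingCircle((K[:,:2]*1000).astype(np.float32)))
K=Q[Q[:,2]>.16];A=np.c_[K[:,:2]-K[:,:2].mean(0),np.ones(len(K))];print(np.linalg.lstsq(A,K[:,2],rcond=None)[0])
b=snap('side');cv2.imwrite('pics/s6c.png',cv2.resize(b['color'][150:350,200:400,::-1],(600,600)))
for n in ['flask_mouth','small_stopper_seat','flask','funnel','beaker','large_stopper']:
    print(n,[(np.round(d['xyz'],4),round(d['conf'],2)) for d in arm.tip_of(n,b)[:2]])
```

```text
22.5 [0.54859448 0.00242278 0.25534413] 0.08526019516742452 [ 0.47339985 -0.62413854  0.36338437]
1707 [0.55064219 0.0017884  0.16879   ] ((548.639892578125, 2.0369985103607178), 14.914488792419434)
2227 [0.55914166 0.00248645 0.13699   ] ((548.3388671875, 2.0817055702209473), 26.972949981689453)
[6.04218796 0.00641302 0.31153918]
flask_mouth [(array([5.510e-01, 1.000e-04, 1.339e-01]), 0.65), (array([ 0.6749, -0.0598, -0.0012]), 0.55)]
small_stopper_seat [(array([0.55  , 0.004 , 0.1301]), 0.62)]
flask [(array([5.501e-01, 7.700e-03, 2.000e-04]), 0.63)]
funnel []
beaker [(array([0.5198, 0.2922, 0.    ]), 0.87)]
large_stopper [(array([ 0.5119, -0.3588,  0.0035]), 0.83)]
```

View pics/s6c.png

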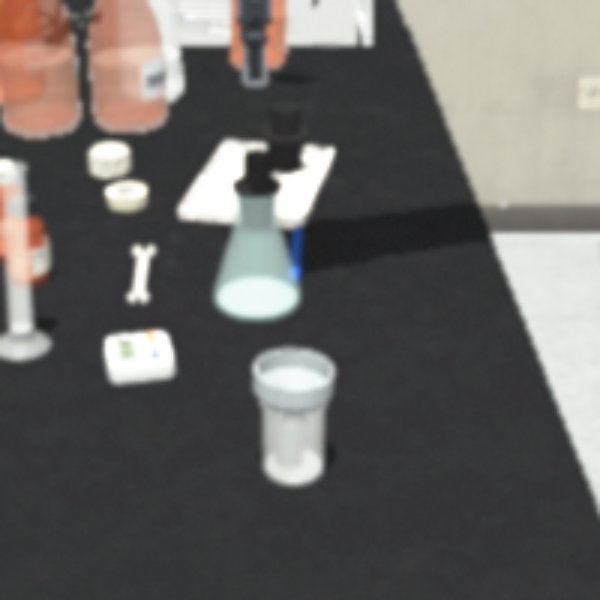

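The stopper sits upright on the rim: the knob and collar are concentric, and its top is at 0.169 m against 0.168 m expected. The funnel is in the beaker, so I'm handing in.

```bash
python3 -c "
from bench import arm
print(arm.hand_in())"
```

```text
the job is handed in; nothing more can be done
None
```

The job is handed in with no verdict returned; in the last images the funnel stands stem down in the beaker, the small stopper is upright and home in the flask neck, and the other items look undisturbed.

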